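# Close the pinwheel layer of jar cartons on the packing pallet

### The job

Finish the pinwheel layer of four purple cartons on the small packing pallet: without lifting it, push the carton that was left sticking out at the open front back into line, and set the last purple carton from the blue tray gently, flat, into the empty corner by the slide, so that every carton's end butts against the side of the next and a square gap stays in the middle. Push the squaring slide right up to its end stop, and leave all four cartons closed up tight against each other and the two fixed stops, lined up along the open front. Leave the jar and the can where they stand.

Things in the scene. Friction and masses are not known exactly. Their poses are not given: they have to be found in the camera images.
- board: packing pallet, fixed: plywood deck 30 above table, x -118 to 106, y -110 to 240. Origin at table level, mid finished 168 x 168 layer; x from the open front to the back stop, y to the slide, z up. Aluminium stops 34 high above deck, 10 thick: back stop face at x 84 (y -96 to 84), side stop face at y -84 (x -70 to 84). Nothing stands at the open front (-x). The layer's middle gap is 56 x 56
- empty_place (a point): the point on the deck top, fixed to the board, where the middle of the last carton's underside belongs: board x -28, y 56, z 30; axes as the board's
- slide (a joint): squaring slide: 0 = open (starts 0 to 0.015), 0.090 m = end stop. Runs to board -y, needs 3 to 5 N, with cartons up to 18 N, stays where left. Aluminium plate 34 high, 8 thick, board x -92 to 80; its face is at board y 176 when open, 86 at the end stop (2 of play for the layer), and pushes loose cartons before it. A foot 44 deep (plate included), 12 high, lies behind it
- slide_grip (a point): top centre of the slide's black upright grip, 94 above the table; the grip is 60 long (along board x), 22 thick (along board y) and 52 high, rising from the foot, standing at board x = 0, 26 behind the plate's face. Axes as the board's
- carton_back: purple carton, closed box 112 long (x) x 56 wide (y) x 58 high, about 0.24 kg (0.15 to 0.35), ends alike; origin at the centre of its underside, z up. Already in the back corner by the slide, long along board y, within 5 of its place: board x 56, y 28
- carton_side: purple carton, closed box 112 long (x) x 56 wide (y) x 58 high, about 0.24 kg (0.15 to 0.35), ends alike; origin at the centre of its underside, z up. Already in the corner of the two stops, long along board x, within 2 of its place: board x 28, y -56
- carton_out: purple carton, closed box 112 long (x) x 56 wide (y) x 58 high, about 0.24 kg (0.15 to 0.35), ends alike; origin at the centre of its underside, z up. On the deck, 22 to 38 too far out (-x), 3 to 8 too far to +y, up to 0.06 rad askew; slides at 1 to 4 N. Its place: board x -56, y -28, long along y
- carton_last: purple carton, closed box 112 long (x) x 56 wide (y) x 58 high, about 0.24 kg (0.15 to 0.35), ends alike; origin at the centre of its underside, z up. Standing in the blue tray. Its place: board x -28, y 56, long along board x
- tray: fixed blue plastic tray on the table, 290 (x) x 200 (y), rim 14 high, walls and floor 5 thick; origin at the centre of its underside. Holds the last carton and the jar, which stand 65 either side of its middle along x, either way round
- jar: bystander: round black jar with purple lid, 54 across, 53 high, standing in the tray; origin at the centre of its underside
- can: bystander: green drink can, 62 across, 125 high, standing on the table to the left of the slide; origin at the centre of its underside

How it is judged:
By the outcome, as a careful person would: the job done as asked, in the order asked, and still so for the second after the job is handed in, with the robot touching nothing.
It also fails if it takes over 58 s, if anything falls off the work surface, if the arm or the gripper's body presses on something with over 40 N, if the wrist force passes 120 N, or if a joint passes its speed limit or range.

### The arm

A 6-joint arm with a two-finger parallel gripper is mounted at the origin on the work surface. World frame = base frame: x ahead of the robot, y to its left, z up, the work surface at z = 0. Lengths are in m, angles in rad, forces in N, time in s.
With the tool pointing down it reaches from about 0.375 to 0.9 m from the base axis. Payload 3.1 kg.
Tool frame: the origin (TCP) lies on the centre line of the jaws, within the pads' length; the fingertips stand 19 mm ahead of it and the grasp point (between the pads) is the TCP; z points along the fingers, y is the line along which they close (so a half turn about z gives the same grasp; the last joint's range is limited). The gripper opens to 85 mm and grips with 20 to 120 N. Pads are 22 mm wide; open, the fingers measure 114 mm over their backs; the gripper's body (76 mm by 85 mm) begins 54 mm behind the grasp point. The pads swing forward as they close: fully open they stand 13 mm farther back than shut.
Start: joints at [1.103, 0.527, 1.433, -0, 1.181, -0.178], TCP at [0.178, 0.599, 0.25] pointing down, gripper open.
Joint ranges: [-3.08, 3.08], [-0.75, 2.2], [0.22, 2.44], [-1.43, 4.57], [0, 2.65], [-2.85, 2.85]. Speed limits (rad/s): [2.79, 2.79, 3.14, 3.14, 3.14, 3.14].

### API

Orientations are given as a unit quaternion [x, y, z, w].
In Python, from station import manip, cams, sign_off gives the robot as it stands.
- The arm moves only by the tool carry_out, never from a script. Its argument "targets" is a list that holds one entry, the list of rows, each a list of 7 numbers: the shift along the tool's x, y, z in cm, then the turn, a rotation vector about the tool's x, y, z in degrees, then the finger opening in cm, from 0 to 8.54. A call has 1 to 12 rows; each row is the pose to reach, as a shift and turn from the pose commanded when the call began, along the tool's axes at that moment; what a row does not reach only later rows make up. A row lasts 1/12 s, in which the tool goes at most 41.7 mm and 7.16 degrees, less where a joint would pass 70% of its speed; a pose out of reach is approached as far as the arm can. A call with a gripper value outside its range is refused whole. The fingers move at their own pace and stop on an object; "force" is the grip in N (left out, the last holds). Time passes only in rows, so rows that repeat a pose let the fingers close. It gives the time, the measured TCP pose, the force, the opening and the grip force at its end, in the units of the state.
- manip.sense(): the state, without advancing time (a new reading comes with each control period).
- cams.snapshot(name): name is "scene" or "top" or "wrist"; returns the picture (400x640x3 uint8, red, green, blue); there is no depth.
- cams.camera_info(name): a dict with "K" (3x3 intrinsics, pixels), "k1" (the pictures are not rectified: a ray, as slopes to the right and down, at radius r is drawn at 1 + k1 r^2 times it, then the intrinsics apply), "T" (4x4, takes a point from camera to world coordinates). Camera axes: x right, y down, z forward; pixel columns grow to the right and rows downward; lengths in m; the calibration is good to about 2 mm. A picture is of the moment at which its call begins: read the wrist's pose just before it. camera_info takes no time and is no camera call; for the wrist camera it gives the pose at the moment of the call.
- sign_off(): hands the job in; it is judged then, once.
The state is a dict: "t": time; "q": joint angles; "qd": joint speeds; "tau": joint torques, N m; "tcp_pos": TCP position; "tool_rot": TCP orientation; "force": force on the tool from outside, world axes, zero at the start; "ft_torque": the same for the moment, N m; "finger_gap": opening from 0.0 (shut) to 1.0 (fully open); "gripper_force": force on a finger pad.
Only numpy, scipy, OpenCV 4.12 (cv2) and the standard library are available. Lean on these libraries where they do the work, as an engineer would, in place of code of your own. Each camera call takes 0.05 s, during which the arm holds its last target. There are 200 camera calls.

## Working session

There is one attempt and no reset: what is moved stays moved. The work goes in short steps, Python scripts to look and compute and a tool call to move; the robot and the scene stay as the last step left them, time stands still between calls to the robot, and variables do not carry over. Pictures are saved under pics/ and viewed, at most 10 in all, crops included, and the job is handed in when it is done.

Besides the shell and the picture viewer there is one more tool, called as name(argument=value, ...) on one line, values as JSON. carry_out: Moves the arm, as the interface text tells. Its arguments: {"type":"object","properties":{"targets":{"type":"array"},"force":{"type":"number"}},"required":["targets"]}

```bash
mkdir -p pics
python3 - <<'E'
from station import manip,cams
import cv2,numpy as np
s=manip.sense();print({k:np.round(v,4) for k,v in s.items()})
for n in("scene","top"):
    c=cams.camera_info(n);print(n,np.round(c["K"],1).tolist(),c["k1"],np.round(c["T"],4).tolist())
    cv2.imwrite(f"pics/{n}0.png",cams.snapshot(n)[:,:,::-1])
t=cv2.imread("pics/top0.png");
E
```

```text
{'t': np.float64(0.0), 'q': array([ 1.1035,  0.5285,  1.4339,  0.    ,  1.1814, -0.1785]), 'qd': array([-0.0003, -0.    ,  0.0002,  0.0008, -0.0021, -0.0001]), 'tau': array([ 1.00000e-04, -4.42350e+01, -1.78023e+01, -2.00000e-04,
        8.60000e-03, -0.00000e+00]), 'tcp_pos': array([0.1776, 0.5985, 0.2493]), 'tool_rot': array([ 1.439e-01,  9.896e-01, -1.000e-03, -3.000e-04]), 'force': array([ 0.3371, -0.4718,  0.3197]), 'ft_torque': array([-0.058 , -0.011 ,  0.0137]), 'gripper_force': np.float64(0.0), 'finger_gap': np.float64(0.9964)}
scene [[379.6, 0.0, 323.6], [0.0, 379.6, 196.0], [0.0, 0.0, 1.0]] 0.0007488808335407853 [[0.568, 0.6386, -0.5192, 1.1007], [0.823, -0.4394, 0.3599, -0.3309], [0.0017, -0.6318, -0.7752, 0.9565], [0.0, 0.0, 0.0, 1.0]]
top [[415.3, 0.0, 318.0], [0.0, 415.3, 198.4], [0.0, 0.0, 1.0]] -0.10712149548297148 [[-0.0215, -0.9978, 0.0634, 0.4635], [-0.9997, 0.0224, 0.0135, 0.0721], [-0.0149, -0.0631, -0.9979, 1.1316], [0.0, 0.0, 0.0, 1.0]]
```

View pics/top0.png

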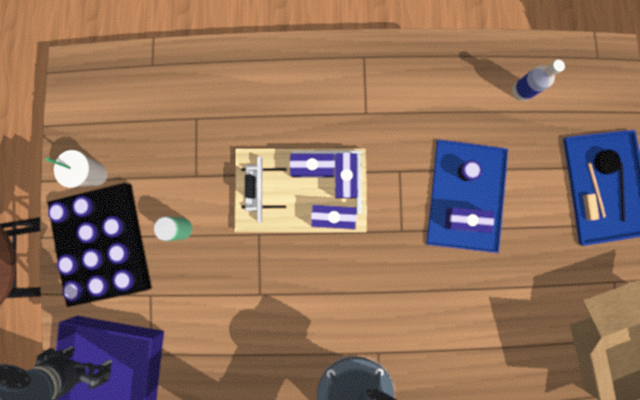

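View pics/scene0.png

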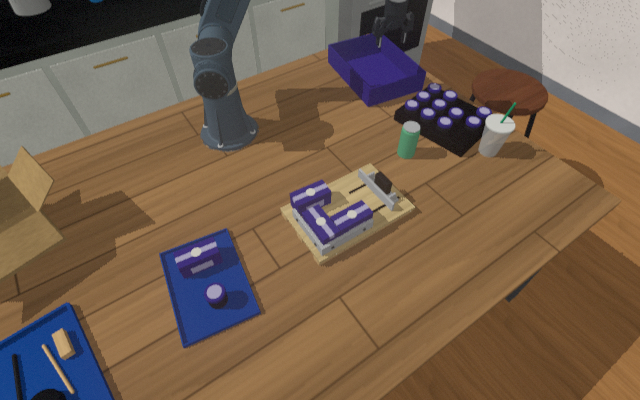

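The top view shows the pallet at cols 235–367, rows 148–232, with the slide grip at about (250,187). The protruding carton is at (334,217), the last carton in the tray at (472,220) and the jar at (470,170). Board axes are roughly the world axes. The scene view agrees with this.

```bash
cat > h.py <<'E'
from station import manip,cams
import cv2,numpy as np
from scipy.spatial.transform import Rotation as R
def ray(c,u,v):
    K=c["K"];d=np.array([(u-K[0][2])/K[0][0],(v-K[1][2])/K[1][1]]);p=d.copy()
    for _ in range(20): p=d/(1+c["k1"]*(p@p))
    T=np.array(c["T"]);return T[:3,3],T[:3,:3]@np.array([p[0],p[1],1])
def onz(c,u,v,z):
    o,d=ray(c,u,v);return o+d*(z-o[2])/d[2]
def tri(obs):
    A=np.zeros((3,3));b=np.zeros(3)
    for c,u,v in obs:
        o,d=ray(c,u,v);d=d/np.linalg.norm(d);P=np.eye(3)-np.outer(d,d);A+=P;b+=P@o
    x=np.linalg.solve(A,b);return x
def proj(c,X):
    T=np.array(c["T"]);p=T[:3,:3].T@(np.asarray(X)-T[:3,3]);p=p[:2]/p[2];p=p*(1+c["k1"]*(p@p))
    K=np.array(c["K"]);return np.array([K[0,0]*p[0]+K[0,2],K[1,1]*p[1]+K[1,2]])
def tool():
    s=manip.sense();return s,np.array(s["tcp_pos"]),R.from_quat(s["tool_rot"])
E
python3 - <<'E'
from h import *
c=cams.camera_info("top")
for n,u,v,z in [("b tl",235,149,.03),("tr",367,149,.03),("br",367,232,.03),("bl",235,232,.03),("grip",250,187,.094),("out",334,217,.088),("last",472,220,.063),("jar",470,170,.053),("tray",437,140,.014),("",507,149,.014),("",497,251,.014),("",428,243,.014)]:
    print(n,np.round(onz(c,u,v,z),3))
w=cams.camera_info("wrist");s,p,r=tool()
T=np.array(w["T"]);print(np.round(w["K"],1).tolist(),w["k1"]);print(np.round(r.as_matrix().T@(T[:3,3]-p),4),np.round(r.as_matrix().T@T[:3,:3],3).tolist());print(np.round(r.as_matrix(),3).tolist())
E
```

```text
b tl [0.672 0.308 0.03 ]
tr [ 0.663 -0.047  0.03 ]
br [ 0.442 -0.041  0.03 ]
bl [0.449 0.31  0.03 ]
grip [0.562 0.257 0.094]
out [0.482 0.047 0.088]
last [ 0.466 -0.312  0.063]
jar [ 0.598 -0.316  0.053]
tray [ 0.687 -0.242  0.014]
 [ 0.66  -0.439  0.014]
 [ 0.38  -0.396  0.014]
 [ 0.408 -0.206  0.014]
[[329.4, 0.0, 317.3], [0.0, 329.4, 194.8], [0.0, 0.0, 1.0]] -0.00014851085101304814
[ 0.0667  0.0002 -0.1235] [[-0.0, -0.964, -0.265], [1.0, 0.0, -0.0], [0.001, -0.265, 0.964]]
[[-0.959, 0.285, -0.001], [0.285, 0.959, -0.002], [0.0, -0.002, -1.0]]
```

carry_out(targets=[[[-47, -29, 2, 0, 0, -15, 8.5], [-47, -29, 2, 0, 0, -15, 8.5], [-47, -29, 2, 0, 0, -15, 8.5], [-47, -29, 2, 0, 0, -15, 8.5], [-47, -29, 2, 0, 0, -15, 8.5], [-47, -29, 2, 0, 0, -15, 8.5], [-47, -29, 2, 0, 0, -15, 8.5], [-47, -29, 2, 0, 0, -15, 8.5], [-47, -29, 2, 0, 0, -15, 8.5], [-47, -29, 2, 0, 0, -15, 8.5], [-47, -29, 2, 0, 0, -15, 8.5], [-47, -29, 2, 0, 0, -15, 8.5]]])

```text
t: 1.1
tcp_pos: [0.5093, 0.2274, 0.232]
tool_rot: [0.014, 1.0, -0.0, -0.0]
force: [0.3, 0.8, -0.5]
finger_gap: 0.998
gripper_force: 0.0
```

carry_out(targets=[[[-4.5, -9, 0, 0, 0, 0, 8.5], [-4.5, -9, 0, 0, 0, 0, 8.5], [-4.5, -9, 0, 0, 0, 0, 8.5], [-4.5, -9, 0, 0, 0, 0, 8.5], [-4.5, -9, 0, 0, 0, 0, 8.5]]])

```text
t: 1.52
tcp_pos: [0.551, 0.137, 0.2318]
tool_rot: [0.015, 1.0, 0.0, -0.001]
force: [-1.1, 0.5, -0.4]
finger_gap: 0.992
gripper_force: 0.0
```

Run:
```python
from h import *
import pickle
s,p,r=tool();print(s["t"],p,np.abs(s["qd"]).max())
c=cams.camera_info("wrist");im=cams.snapshot("wrist")[:,:,::-1]
pickle.dump(c,open("w1.pkl","wb"));cv2.imwrite("pics/w1raw.png",im)
cv2.imwrite("pics/w1.png",cv2.resize(im,(800,500),interpolation=cv2.INTER_CUBIC))
```

```text
1.5167 [0.551024   0.13703493 0.2318287 ] 0.04491121109939196
```

View pics/w1.png

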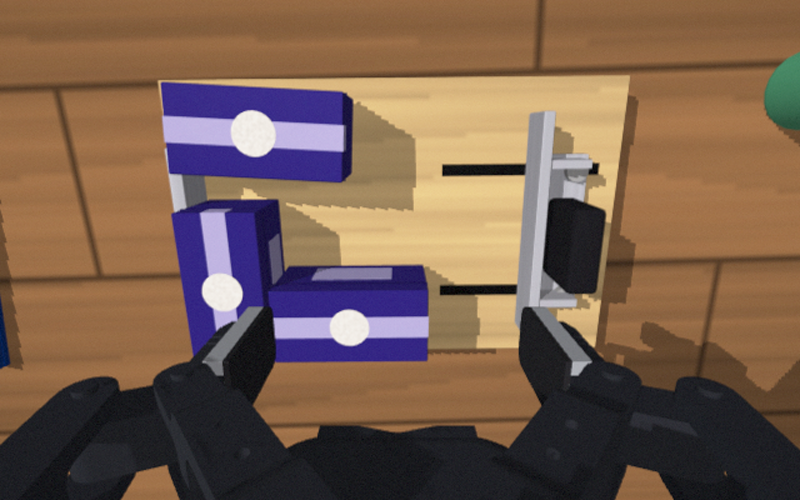

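The w1 view (base side at the top, +y to the right) shows carton_out's top face at about (162–345, 82–181), the deck's front corners at (158,81) and (629,76), and the slide grip at about (577,245). I'll take a second, shifted view for stereo.

carry_out(targets=[[[1, -11, 0, 0, 0, 0, 8.5], [1, -11, 0, 0, 0, 0, 8.5], [1, -11, 0, 0, 0, 0, 8.5], [1, -11, 0, 0, 0, 0, 8.5], [1, -11, 0, 0, 0, 0, 8.5]]])

```text
t: 1.98
tcp_pos: [0.5374, 0.0289, 0.2324]
tool_rot: [0.014, 1.0, 0.0, -0.0]
force: [-0.2, 0.7, 0.8]
finger_gap: 0.994
gripper_force: 0.0
```

Run:
```python
from h import *
import pickle
s,p,r=tool();print(s["t"],p,np.abs(s["qd"]).max())
c=cams.camera_info("wrist");im=cams.snapshot("wrist")[:,:,::-1]
pickle.dump(c,open("w2.pkl","wb"));cv2.imwrite("pics/w2raw.png",im)
a=cv2.imread("pics/w1raw.png")
for n,i,x0,y0 in(("w1c",a,120,50),("w2c",im,220,50)):
    cv2.imwrite(f"pics/{n}.png",cv2.resize(i[y0:y0+240,x0:x0+400],(800,480),interpolation=cv2.INTER_CUBIC))
```

```text
1.9833 [0.53737546 0.02894569 0.23236194] 0.035814998202510766
```

View pics/w1c.png

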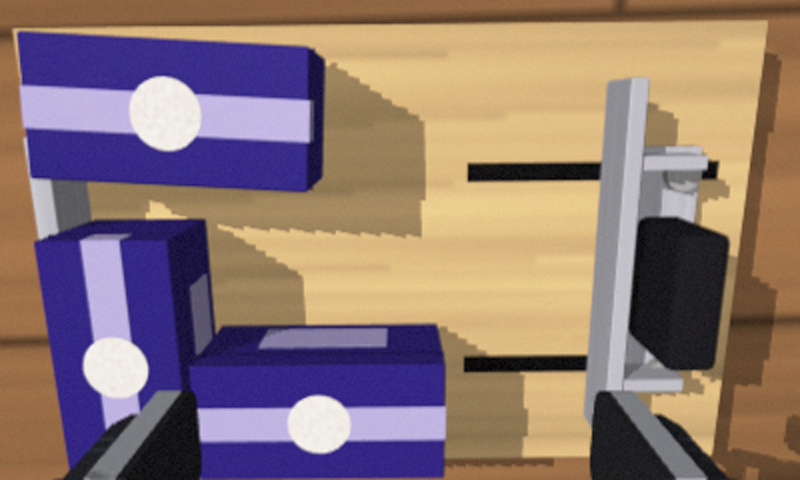

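View pics/w2c.png

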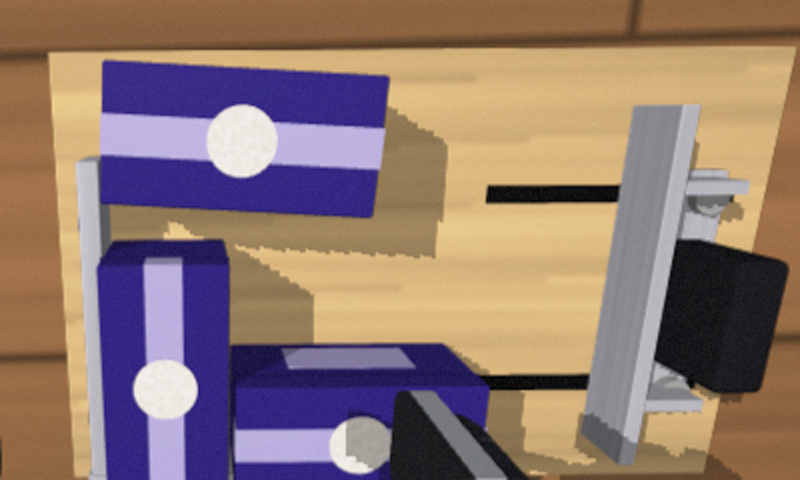

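The crops w1c/w2c show carton_out's top corners at (18,31),(309,46),(306,190),(33,177) and (102,60),(389,76),(373,217),(101,203). The deck's front corners are at (14,28),(768,21) and (49,53),(796,46). Next I'll triangulate these.

Run:
```python
from h import *
import pickle
from scipy.optimize import least_squares
C=[pickle.load(open(f"w{i}.pkl","rb")) for i in(1,2)]
off=[(120,50),(220,50)]
px=lambda i,u,v:((u+.5)/2-.5+off[i][0],(v+.5)/2-.5+off[i][1])
P={"dFL":((14,28),(49,53)),"dFR":((768,21),(796,46)),"oTL":((18,31),(102,60)),"oTR":((309,46),(389,76)),"oBR":((306,190),(373,217)),"oBL":((33,177),(101,203)),"odisc":((166,113),(242,141)),"sTL":((37,241),(98,264)),"sTR":((193,238),(229,262)),"sdisc":((115,367),(165,389)),"bTL":((190,365),(235,386)),"bTR":((444,362),(488,385)),"gFR":((728,237),(788,265)),"gBR":((714,368),(763,390))}
X={k:tri([(C[i],*px(i,*v[i])) for i in(0,1)]) for k,v in P.items()}
for k in X:print(k,np.round(X[k]*1e3,1))
obs=[(0,14,28,-118,-110,30),(1,49,53,-118,-110,30),(0,768,21,-118,240,30),(1,796,46,-118,240,30),(0,714,459,106,240,30),(1,78,160,-70,-94,64),(1,100,157,-70,-84,64)]
def W(b,x,y,z):
    c,s=np.cos(b[2]),np.sin(b[2]);return np.array([b[0]+(c*x-s*y)/1e3,b[1]+(s*x+c*y)/1e3,z/1e3])
f=lambda b:np.concatenate([proj(C[i],W(b,x,y,z))-px(i,u,v) for i,u,v,x,y,z in obs])
r=least_squares(f,[.56,.067,-.02],loss="soft_l1");b=r.x;print("board",b,np.round(r.fun,1));np.save("b.npy",b)
def toB(p):
    c,s=np.cos(b[2]),np.sin(b[2]);d=np.array(p[:2])-b[:2];return np.array([c*d[0]+s*d[1],-s*d[0]+c*d[1],p[2]])*1e3
for k in X:
    z={'d':.03,'o':.088,'s':.088,'b':.088,'g':.094}[k[0]]
    print(k,"boardmm",np.round(toB(X[k]),1),[np.round(toB(onz(C[i],*px(i,*P[k][i]),z))[:2],1).tolist() for i in(0,1)])
```

```text
dFL [442.8 -36.9  28. ]
dFR [449.8 312.7  28.6]
oTL [451.   -4.7  85.3]
oTR [460.  106.7  86.6]
oBR [514.7 102.3  88.9]
oBL [506.5  -8.7  85.1]
odisc [483.1  49.2  87.9]
sTL [532.5 -11.8  84.8]
sTR [538.7  44.8  58.1]
sdisc [588.4  14.5  88.6]
bTL [590.2  45.4  83.7]
bTR [591.6 157.3  85.6]
gFR [538.4 272.1  92.9]
gBR [593.4 270.8  95.2]
board [ 0.56286618  0.07102418 -0.02182644] [-0.7 -0.1  0.1 -1.   1.7  0.1  2.1  0.2 -0.3 -0.6 -0.8  0.4 -0.4  1.9]
dFL boardmm [-117.7 -110.5   28. ] [[-117.9, -109.4], [-117.1, -110.1]]
dFR boardmm [-118.3  239.2   28.6] [[-118.1, 238.4], [-118.2, 238.0]]
oTL boardmm [-110.2  -78.2   85.3] [[-110.0, -76.7], [-109.9, -77.8]]
oTR boardmm [-103.6   33.5   86.6] [[-103.8, 33.6], [-103.3, 33.0]]
oBR boardmm [-48.9  30.2  88.9] [[-49.0, 30.1], [-48.4, 30.4]]
oBL boardmm [-54.6 -81.   85.1] [[-55.1, -79.4], [-54.8, -80.6]]
odisc boardmm [-79.3 -23.5  87.9] [[-79.5, -23.5], [-79.1, -23.6]]
sTL boardmm [-28.5 -83.5  84.8] [[-29.0, -81.7], [-29.4, -83.0]]
sTR boardmm [-23.6 -26.7  58.1] [[-29.7, -17.3], [-29.9, -28.3]]
sdisc boardmm [ 26.7 -56.   88.6] [[26.8, -56.2], [27.1, -56.0]]
bTL boardmm [ 27.8 -25.   83.7] [[26.2, -23.6], [25.9, -25.3]]
bTR boardmm [26.9 86.9 85.6] [[25.7, 86.7], [26.1, 85.8]]
gFR boardmm [-28.9 200.5  92.9] [[-29.5, 199.9], [-28.7, 199.4]]
gBR boardmm [ 26.2 200.4  95.2] [[26.9, 201.0], [26.5, 201.5]]
```

carry_out(targets=[[[4, 0.5, 0, 0, 0, 0, 8.5], [8, 1, 2, 0, 0, -0.35, 8.5], [11.1, 1.6, 6, 0, 0, -0.35, 8.5], [11.1, 1.6, 10, 0, 0, -0.35, 8.5], [11.1, 1.6, 14, 0, 0, -0.35, 8.5], [11.1, 1.6, 17.2, 0, 0, -0.35, 8.5], [11.1, 1.6, 17.2, 0, 0, -0.35, 8.5], [11.1, 1.6, 17.2, 0, 0, -0.35, 8.5]]])

```text
t: 2.7
tcp_pos: [0.4258, 0.049, 0.0584]
tool_rot: [0.009, 1.0, 0.001, -0.004]
force: [1.2, -0.2, 0.8]
finger_gap: 0.997
gripper_force: 0.0
```

carry_out(targets=[[[-1, 0, 0, 0, 0, 0, 8.5], [-1.5, 0, 0, 0, 0, 0, 8.5], [-2, 0, 0, 0, 0, 0, 8.5], [-2.4, 0, 0, 0, 0, 0, 8.5], [-2.7, 0, 0, 0, 0, 0, 8.5], [-3.0, 0, 0, 0, 0, 0, 8.5], [-3.3, 0, 0, 0, 0, 0, 8.5], [-3.6, 0, 0, 0, 0, 0, 8.5], [-3.6, 0, 0, 0, 0, 0, 8.5]]])

```text
t: 3.45
tcp_pos: [0.4645, 0.0464, 0.0605]
tool_rot: [0.011, 1.0, -0.0, 0.001]
force: [0.8, -0.3, -0.1]
finger_gap: 0.998
gripper_force: 0.2
```

carry_out(targets=[[[-0.1, 0, 0, 0, 0, 0, 8.5], [-0.2, 0, 0, 0, 0, 0, 8.5], [-0.3, 0, 0, 0, 0, 0, 8.5], [-0.3, 0, 0, 0, 0, 0, 8.5]]])

```text
t: 3.78
tcp_pos: [0.4663, 0.0465, 0.0602]
tool_rot: [0.01, 1.0, 0.0, -0.0]
force: [-1.9, 0.6, 0.8]
finger_gap: 0.996
gripper_force: 0.9
```

carry_out(targets=[[[-0.1, 0, 0, 0, 0, 0, 8.5], [-0.2, 0, 0, 0, 0, 0, 8.5], [-0.3, 0, 0, 0, 0, 0, 8.5], [-0.4, 0, 0, 0, 0, 0, 8.5], [-0.4, 0, 0, 0, 0, 0, 8.5]]])

```text
t: 4.2
tcp_pos: [0.4669, 0.0466, 0.0602]
tool_rot: [0.01, 1.0, 0.0, -0.004]
force: [-6.9, -1.5, 5.3]
finger_gap: 0.996
gripper_force: 4.0
```

carry_out(targets=[[[1.5, 0, 0, 0, 0, 0, 8.5], [4, 0, -3, 0, 0, 0, 8.5], [4, 0, -7, 0, 0, 0, 8.5], [4, -2, -10, 0, 0, 0, 8.5], [3, -5, -13, 0, 0, 0, 8.5], [2, -8.5, -15, 0, 0, 0, 8.5], [1, -12.5, -16, 0, 0, 0, 8.5], [0, -16.5, -16, 0, 0, 0, 8.5], [-1, -20.5, -16, 0, 0, 0, 8.5], [-1, -24.5, -16, 0, 0, 0, 8.5], [-1, -26, -16, 0, 0, 0, 8.5], [-1, -26, -16, 0, 0, 0, 8.5]]])

```text
t: 5.2
tcp_pos: [0.4767, -0.2188, 0.2207]
tool_rot: [0.013, 1.0, -0.002, 0.002]
force: [-0.2, 0.5, -0.7]
finger_gap: 0.991
gripper_force: 0.0
```

Run:
```python
from h import *
import pickle
s,p,r=tool();print(s["t"],p,np.abs(s["qd"]).max())
c=cams.camera_info("wrist");im=cams.snapshot("wrist")[:,:,::-1]
pickle.dump(c,open("w3.pkl","wb"));cv2.imwrite("pics/w3raw.png",im)
```

```text
5.2 [ 0.47667945 -0.21877283  0.22073948] 0.07189711459970502
```

carry_out(targets=[[[0, -3.5, 0, 0, 0, 0, 8.5], [0, -7, 0, 0, 0, 0, 8.5], [0, -8, 0, 0, 0, 0, 8.5], [0, -8, 0, 0, 0, 0, 8.5]]])

```text
t: 5.58
tcp_pos: [0.474, -0.295, 0.2203]
tool_rot: [0.011, 1.0, -0.001, 0.001]
force: [0.5, 0.2, 0.1]
finger_gap: 0.998
gripper_force: 0.0
```

Run:
```python
from h import *
import pickle
s,p,r=tool();print(s["t"],p,np.abs(s["qd"]).max())
c=cams.camera_info("wrist");im=cams.snapshot("wrist")[:,:,::-1]
pickle.dump(c,open("w4.pkl","wb"));cv2.imwrite("pics/w4raw.png",im)
a=cv2.imread("pics/w3raw.png")
S=np.vstack([cv2.resize(i[y:y+150,x:x+400],(800,300),interpolation=cv2.INTER_CUBIC) for i,x,y in((a,0,50),(im,100,50))])
cv2.imwrite("pics/w34.png",S)
```

```text
5.5833 [ 0.47402855 -0.29503112  0.2203455 ] 0.05901828258627455
```

View pics/w34.png

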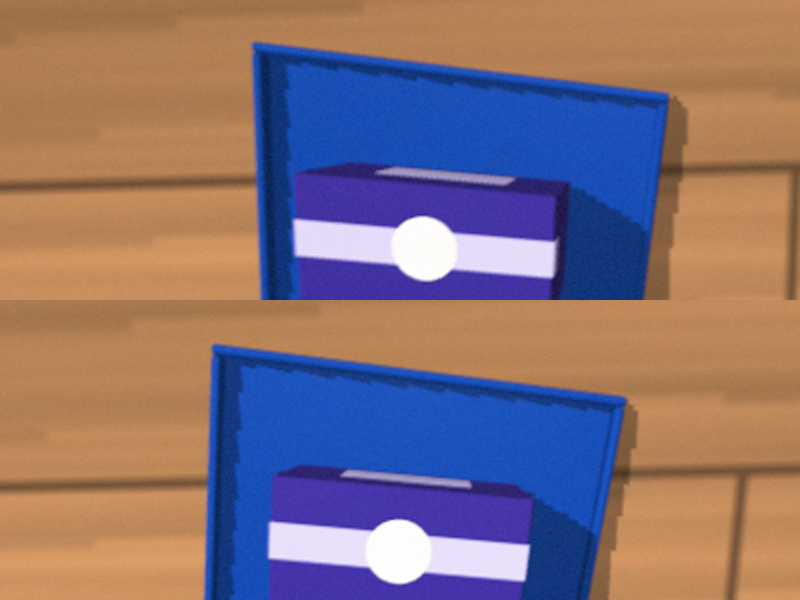

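In w3/w4 the last carton's disc is at (425,248) and (398,251). The front edge of its top runs (296,174)–(559,195) and (273,176)–(531,196), measured in panel coordinates.

Run:
```python
from h import *
import pickle
C=[pickle.load(open(f"w{i}.pkl","rb")) for i in(3,4)]
off=[(0,50),(100,50)]
px=lambda i,u,v:((u+.5)/2-.5+off[i][0],(v+.5)/2-.5+off[i][1])
P={"disc":((425,248),(398,251)),"FL":((296,174),(273,176)),"FR":((559,195),(531,196))}
for k,v in P.items():
    print(k,np.round(tri([(C[i],*px(i,*v[i])) for i in(0,1)])*1e3,1),[np.round(onz(C[i],*px(i,*v[i]),.063)*1e3,1) for i in(0,1)])
s,p,r=tool();print(p,np.round(r.as_matrix(),3).tolist())
```

```text
disc [ 467.  -311.3   60.9] [array([ 466.6, -310.6,   63. ]), array([ 466.7, -311.2,   63. ])]
FL [ 433.6 -363.7   59. ] [array([ 433.4, -361.7,   63. ]), array([ 433.2, -362.7,   63. ])]
FR [ 445.9 -252.2   52.2] [array([ 445. , -250.9,   63. ]), array([ 444.1, -253.8,   63. ])]
[ 0.47349248 -0.29297907  0.22011903] [[-1.0, 0.022, -0.0], [0.022, 1.0, 0.001], [0.0, 0.001, -1.0]]
```

carry_out(targets=[[[0.7, -3, 0, 0, 0, 94.6, 8.5], [0.7, -3, 0, 0, 0, 94.6, 8.5], [0.7, -3, 0, 0, 0, 94.6, 8.5], [0.7, -3, 0, 0, 0, 94.6, 8.5], [0.7, -3, 0, 0, 0, 94.6, 8.5], [0.7, -3, 0, 0, 0, 94.6, 8.5], [0.7, -3, 0, 0, 0, 94.6, 8.5], [0.7, -3, 0, 0, 0, 94.6, 8.5], [0.7, -3, 2, 0, 0, 94.6, 8.5], [0.7, -3, 4, 0, 0, 94.6, 8.5], [0.7, -3, 6, 0, 0, 94.6, 8.5], [0.7, -3, 8, 0, 0, 94.6, 8.5]]])

```text
t: 6.63
tcp_pos: [0.4659, -0.3203, 0.1398]
tool_rot: [0.691, 0.723, 0.0, -0.001]
force: [0.1, -0.1, -0.6]
finger_gap: 0.995
gripper_force: 0.0
```

Run:
```python
from h import *
s,p,r=tool();M=r.as_matrix();print(p,np.round(s["q"],2),np.degrees(np.arctan2(M[1,0],M[0,0])))
# target: tool x yaw = 84.1deg
d=np.array([.4655,-.323,.042])-p;print(np.round(M.T@d*100,2))
```

```text
[ 0.46593129 -0.3203076   0.1398346 ] [-0.8   0.6   1.68  0.    0.86 -0.85] 92.64033740195048
[-0.28 -0.05  9.78]
```

carry_out(targets=[[[-0.25, -0.05, 2, 0, 0, 6, 8.5], [-0.25, -0.05, 4, 0, 0, 8.5, 8.5], [-0.25, -0.05, 7, 0, 0, 8.5, 8.5], [-0.25, -0.05, 9, 0, 0, 8.5, 8.5], [-0.25, -0.05, 9.7, 0, 0, 8.5, 8.5], [-0.25, -0.05, 9.7, 0, 0, 8.5, 8.5]]])

```text
t: 7.13
tcp_pos: [0.4646, -0.3229, 0.0418]
tool_rot: [0.74, 0.672, 0.0, -0.003]
force: [-0.3, 0.3, 0.0]
finger_gap: 0.997
gripper_force: 0.0
```

carry_out(targets=[[[0, 0, 0, 0, 0, 0, 5], [0, 0, 0, 0, 0, 0, 5], [0, 0, 0, 0, 0, 0, 5], [0, 0, 0, 0, 0, 0, 5], [0, 0, 0, 0, 0, 0, 5], [0, 0, 0, 0, 0, 0, 5], [0, 0, 0, 0, 0, 0, 5], [0, 0, 0, 0, 0, 0, 5]]], force=25)

```text
t: 7.8
tcp_pos: [0.4662, -0.3264, 0.045]
tool_rot: [0.741, 0.671, 0.0, 0.001]
force: [0.4, 1.7, 5.8]
finger_gap: 0.649
gripper_force: 28.8
```

carry_out(targets=[[[0, 0, -1, 0, 0, 0, 5], [0, 0, -3, 0, 0, 0, 5], [0, 0, -6, 0, 0, 0, 5], [0, 0, -9, 0, 0, 0, 5], [0, 0, -12, 0, 0, 0, 5], [0, 0, -12, 0, 0, 0, 5]]], force=30)

```text
t: 8.3
tcp_pos: [0.4679, -0.3288, 0.1697]
tool_rot: [0.741, 0.671, 0.0, 0.006]
force: [0.9, -0.6, -1.3]
finger_gap: 0.651
gripper_force: 33.4
```

Run:
```python
from h import *
s,p,r=tool();M=r.as_matrix();print(p,s["finger_gap"],s["gripper_force"],np.degrees(np.arctan2(M[1,0],M[0,0])),s["force"],s["ft_torque"])
def W(x,y):
    b=np.load("b.npy");c,q=np.cos(b[2]),np.sin(b[2]);return np.array([b[0]+(c*x-q*y)/1e3,b[1]+(q*x+c*y)/1e3])
t=W(-31+12,68);print("target",t);d=np.r_[t,.16]-p;print(np.round(M.T@d*100,2))
```

```text
[ 0.46793676 -0.32879407  0.16965616] 0.6513853153504681 33.39423894882202 84.35335465911008 [ 0.87573142 -0.62053074 -1.34752462] [-0.05583281 -0.01117303  0.03476938]
target [0.54535479 0.13942265]
[47.36  3.09  0.61]
```

carry_out(targets=[[[2, 0, 0, 0, 0, -3, 5], [5, 0.2, 0, 0, 0, -8, 5], [9, 0.5, 0, 0, 0, -15, 5], [13, 0.8, 0, 0, 0, -22, 5], [17, 1, 0, 0, 0, -29, 5], [21, 1.3, 0, 0, 0, -36, 5], [25, 1.6, 0, 0, 0, -43, 5], [29, 1.9, 0, 0, 0, -50, 5], [33, 2.2, 0, 0, 0, -57, 5], [37, 2.5, 0, 0, 0, -64, 5], [40, 2.8, 0, 0, 0, -71, 5], [43, 3, 0, 0, 0, -77, 5]]])

```text
t: 9.3
tcp_pos: [0.5371, 0.1009, 0.1631]
tool_rot: [0.159, 0.987, -0.0, -0.0]
force: [1.1, -1.4, -2.0]
finger_gap: 0.651
gripper_force: 33.4
```

```bash
cat >> h.py <<'E'
def W(x,y):
    b=np.load("b.npy");c,q=np.cos(b[2]),np.sin(b[2]);return np.array([b[0]+(c*x-q*y)/1e3,b[1]+(q*x+c*y)/1e3])
def toB(p):
    b=np.load("b.npy");c,s=np.cos(b[2]),np.sin(b[2]);d=np.array(p[:2])-b[:2];return np.array([c*d[0]+s*d[1],-s*d[0]+c*d[1]])*1e3
def go(x,y,z):
    s,p,r=tool();M=r.as_matrix();print("t",round(s["t"],2),"pos",np.round(p,4),"board",np.round(toB(p),1),"gap",round(s["finger_gap"]*85,1),"turn",round(np.degrees(np.arctan2(M[1,0],M[0,0]))-178.75,2),"tilt",np.round(M[:2,2],4))
    print("move cm",np.round(M.T@(np.r_[W(x,y),z]-p)*100,2))
E
python3 - <<'E'
from h import *
go(-19,68,.16)
E
```

```text
t 9.3 pos [0.5371 0.1009 0.1631] board [-26.4  29.3] gap 55.3 turn -17.0 tilt [-0.0006 -0.0002]
move cm [0.43 3.92 0.31]
```

carry_out(targets=[[[0.2, 2, 0, 0, 0, -7, 5], [0.4, 3.5, 0, 0, 0, -13, 5], [0.4, 3.9, 0, 0, 0, -17, 5], [0.4, 3.9, 0, 0, 0, -17, 5], [0.4, 3.9, 0, 0, 0, -17, 5], [0.4, 3.9, 0, 0, 0, -17, 5]]])

```text
t: 9.8
tcp_pos: [0.5457, 0.1365, 0.1631]
tool_rot: [0.015, 1.0, -0.0, -0.0]
force: [0.2, 0.2, -1.8]
finger_gap: 0.65
gripper_force: 33.3
```

Run:
```python
from h import *
import pickle
go(-19,68,.16)
c=cams.camera_info("wrist");im=cams.snapshot("wrist")[:,:,::-1]
pickle.dump(c,open("w5.pkl","wb"));cv2.imwrite("pics/w5raw.png",im)
cv2.imwrite("pics/w5.png",cv2.resize(im[50:300,100:500],(800,500),interpolation=cv2.INTER_CUBIC))
```

```text
t 9.8 pos [0.5457 0.1365 0.1631] board [-18.6  65.1] gap 55.2 turn -0.51 tilt [-0.001  -0.0003]
move cm [0.04 0.29 0.31]
```

View pics/w5.png

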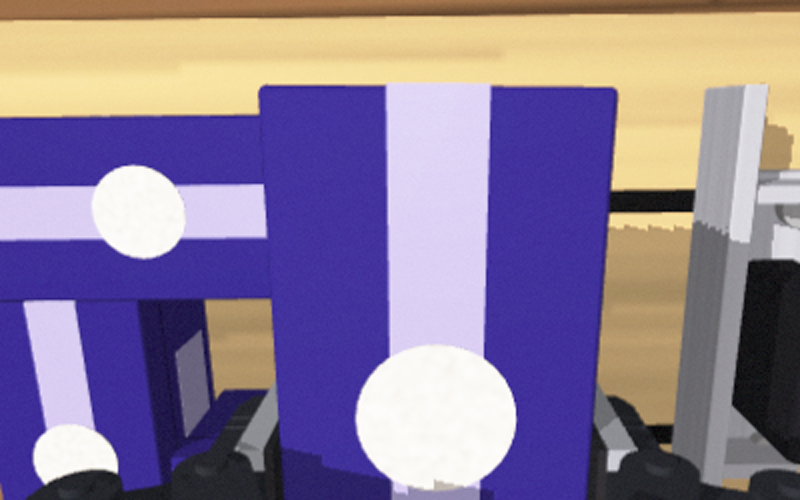

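The held carton's front top edge runs (260,86)–(616,89), with its disc at (436,418). carton_out is now square, with its disc at (139,212) and front edge (0,119)–(262,115).

Run:
```python
from h import *
import pickle
c=pickle.load(open("w5.pkl","rb"))
px=lambda u,v:((u+.5)/2-.5+100,(v+.5)/2-.5+50)
for n,u,v,z in(("FL",260,86,.183),("FR",616,89,.183),("disc",436,418,.183),("o disc",139,212,.088),("oFL",2,119,.088),("oFR",259,115,.088),("oB",2,300,.088),("oB",266,297,.088)):
    print(n,np.round(toB(onz(c,*px(u,v),z)),1))
```

```text
FL [-88.8  39.5]
FR [-87.9  93.1]
disc [-33.9  65.5]
o disc [-56.1 -24.2]
oFL [-83.7 -60.8]
oFR [-84.2  14.4]
oB [-28.8 -70.8]
oB [-29.   12.2]
```

carry_out(targets=[[[0, 1, 0, 0, 0, -0.8, 5], [0, 1.7, 1, 0, 0, -0.8, 5], [0, 1.7, 3, 0, 0, -0.8, 5], [0, 1.7, 5, 0, 0, -0.8, 5], [0, 1.7, 7, 0, 0, -0.8, 5], [0, 1.7, 8.2, 0, 0, -0.8, 5], [0, 1.7, 8.2, 0, 0, -0.8, 5], [0, 1.7, 8.2, 0, 0, -0.8, 5]]])

```text
t: 10.52
tcp_pos: [0.5463, 0.1543, 0.0806]
tool_rot: [0.007, 1.0, -0.0, -0.001]
force: [-0.2, -0.7, -2.1]
finger_gap: 0.652
gripper_force: 33.2
```

carry_out(targets=[[[0, 0, 0.3, 0, 0, 0, 5], [0, 0, 0.6, 0, 0, 0, 5], [0, 0, 0.7, 0, 0, 0, 5], [0, 0, 0.8, 0, 0, 0, 5], [0, 0, 0.8, 0, 0, 0, 5]]])

```text
t: 10.93
tcp_pos: [0.5469, 0.1541, 0.0737]
tool_rot: [0.007, 1.0, 0.0, 0.0]
force: [1.2, 0.3, -2.2]
finger_gap: 0.649
gripper_force: 33.2
```

carry_out(targets=[[[0, 0, 0.1, 0, 0, 0, 5], [0, 0, 0.2, 0, 0, 0, 5], [0, 0, 0.3, 0, 0, 0, 5], [0, 0, 0.3, 0, 0, 0, 5]]])

```text
t: 11.27
tcp_pos: [0.5466, 0.1541, 0.0702]
tool_rot: [0.007, 1.0, -0.0, -0.0]
force: [-0.4, 0.4, -2.2]
finger_gap: 0.648
gripper_force: 33.2
```

carry_out(targets=[[[0, 0, 0.1, 0, 0, 0, 5], [0, 0, 0.2, 0, 0, 0, 5], [0, 0, 0.2, 0, 0, 0, 5]]])

```text
t: 11.52
tcp_pos: [0.5466, 0.1541, 0.07]
tool_rot: [0.007, 1.0, 0.0, 0.0]
force: [-2.5, -1.3, 9.8]
finger_gap: 0.656
gripper_force: 34.5
```

carry_out(targets=[[[0, 0, -0.1, 0, 0, 0, 5], [0, 0, -0.1, 0, 0, 0, 6.5], [0, 0, -0.1, 0, 0, 0, 6.5], [0, 0, -0.1, 0, 0, 0, 6.5], [0, 0, -0.1, 0, 0, 0, 6.5], [0, 0, -1, 0, 0, 0, 6.5], [0, 0, -3, 0, 0, 0, 6.5], [0, 0, -6, 0, 0, 0, 6.5], [0, 0, -9, 0, 0, 0, 6.5], [0, 0, -9, 0, 0, 0, 5]]])

```text
t: 12.35
tcp_pos: [0.5504, 0.1546, 0.1642]
tool_rot: [0.007, 1.0, 0.001, 0.006]
force: [-0.3, 0.9, 0.4]
finger_gap: 0.635
gripper_force: 0.0
```

Run:
```python
from h import *
import pickle
go(0,237,.16)
c=cams.camera_info("wrist");im=cams.snapshot("wrist")[:,:,::-1]
pickle.dump(c,open("w6.pkl","wb"));cv2.imwrite("pics/w6raw.png",im)
cv2.imwrite("pics/w6.png",cv2.resize(im[50:300,100:500],(800,500),interpolation=cv2.INTER_CUBIC))
```

```text
t 12.35 pos [0.5504 0.1546 0.1642] board [-14.3  83.2] gap 54.0 turn 0.42 tilt [0.0115 0.0009]
move cm [-1.53 15.36  0.46]
```

View pics/w6.png

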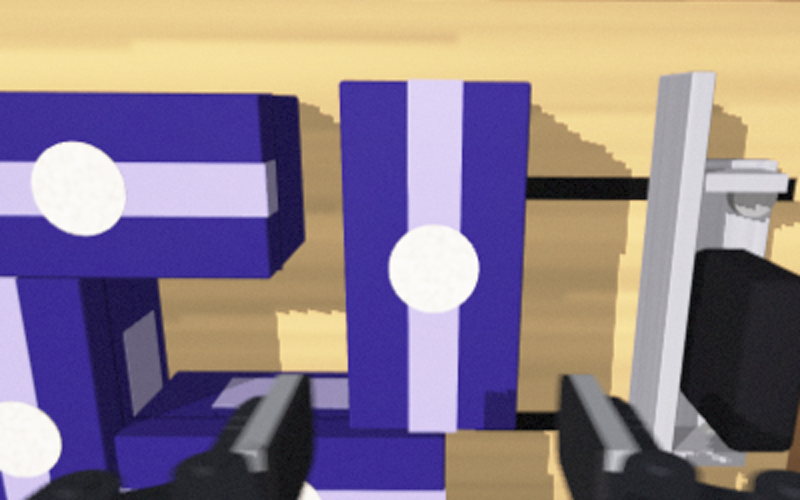

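The last carton stands flat and square at (433,268) in the crop, clear of its neighbours, about 25 mm to +y of its place. Next I go behind the slide grip with the fingers shut.

carry_out(targets=[[[-0.5, 4, 0, 0, 0, 0, 2], [-1, 8, 0, 0, 0, 0, 0], [-1.5, 12, 0, 0, 0, 0, 0], [-1.5, 15.5, 0, 0, 0, 0, 0], [-1.5, 15.5, 2, 0, 0, 0, 0], [-1.5, 15.5, 5, 0, 0, 0, 0], [-1.5, 15.5, 8, 0, 0, 0, 0], [-1.5, 15.5, 9.2, 0, 0, 0, 0], [-1.5, 15.5, 9.2, 0, 0, 0, 0], [-1.5, 15.5, 9.2, 0, 0, 0, 0]]])

```text
t: 13.23
tcp_pos: [0.5636, 0.3085, 0.0656]
tool_rot: [0.007, 1.0, -0.0, -0.001]
force: [0.6, 0.8, 0.6]
finger_gap: -0.001
gripper_force: 0.0
```

Run:
```python
from h import *
go(0,127,.072)
```

```text
t 13.23 pos [0.5636 0.3085 0.0656] board [ -4.5 237.5] gap -0.1 turn 0.4 tilt [-0.002  -0.0007]
move cm [ -0.37 -11.05  -0.63]
```

carry_out(targets=[[[-0.3, -1, -0.5, 0, 0, 0, 0], [-0.3, -2, -0.5, 0, 0, 0, 0], [-0.3, -3, -0.5, 0, 0, 0, 0], [-0.3, -4, -0.5, 0, 0, 0, 0], [-0.3, -5, -0.5, 0, 0, 0, 0], [-0.3, -6, -0.5, 0, 0, 0, 0], [-0.3, -6.8, -0.5, 0, 0, 0, 0], [-0.3, -7.4, -0.5, 0, 0, 0, 0], [-0.3, -7.9, -0.5, 0, 0, 0, 0], [-0.3, -8.4, -0.5, 0, 0, 0, 0], [-0.3, -8.8, -0.5, 0, 0, 0, 0], [-0.3, -8.8, -0.5, 0, 0, 0, 0]]])

```text
t: 14.23
tcp_pos: [0.5676, 0.2196, 0.0738]
tool_rot: [0.008, 1.0, 0.0, 0.003]
force: [1.2, 1.0, 7.9]
finger_gap: 0.002
gripper_force: 3.5
```

carry_out(targets=[[[0, -0.3, 0, 0, 0, 0, 0], [0, -0.6, 0, 0, 0, 0, 0], [0, -0.8, 0, 0, 0, 0, 0], [0, -0.8, 0, 0, 0, 0, 0]]])

```text
t: 14.57
tcp_pos: [0.5675, 0.212, 0.0738]
tool_rot: [0.008, 1.0, 0.001, 0.003]
force: [0.3, 2.2, 7.5]
finger_gap: 0.003
gripper_force: 3.9
```

Run:
```python
from h import *
go(0,137,.072);print(manip.sense()["force"])
c=cams.camera_info("wrist");im=cams.snapshot("wrist")[:,:,::-1]
cv2.imwrite("pics/w7raw.png",im)
import pickle;pickle.dump(c,open("w7.pkl","wb"))
```

```text
t 14.57 pos [0.5675 0.212  0.0738] board [  1.6 141.1] gap 0.3 turn 0.34 tilt [0.0052 0.0011]
move cm [ 0.16 -0.41  0.18]
[0.27254374 2.24663291 7.4501653 ]
```

```bash
python3 -c "
import cv2;im=cv2.imread('pics/w7raw.png');cv2.imwrite('pics/w7.png',cv2.resize(im,(800,500),interpolation=cv2.INTER_CUBIC))"
```

```text
(no output)
```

View pics/w7.png

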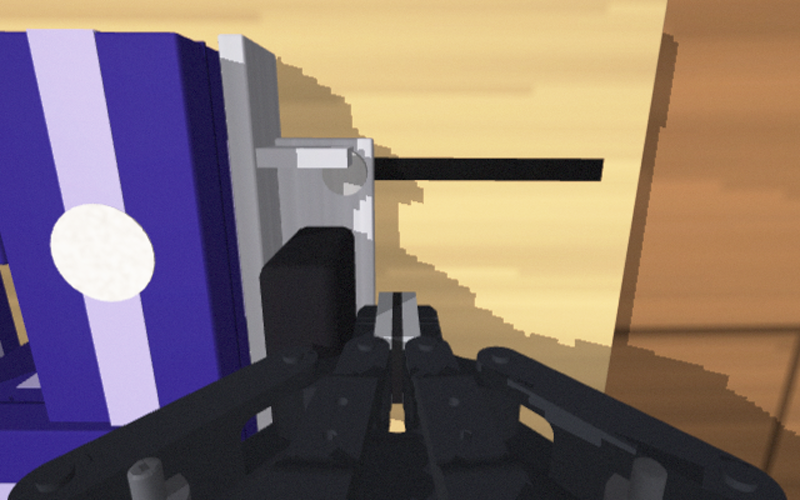

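The fingers stand behind the black grip (about (310,290)) and push it. The carton and plate are together, but the finger linkage seems to rest on the grip's top, which would explain Fz of about 7 N. I'll raise the tool before pushing on.

carry_out(targets=[[[0, 0.1, -0.4, 0, 0, 0, 0], [0, 0.1, -0.9, 0, 0, 0, 0], [0, 0, -0.9, 0, 0, 0, 0], [0, -0.3, -0.9, 0, 0, 0, 0], [0, -0.5, -0.9, 0, 0, 0, 0], [0, -0.7, -0.9, 0, 0, 0, 0], [0, -0.7, -0.9, 0, 0, 0, 0]]])

```text
t: 15.2
tcp_pos: [0.5654, 0.2068, 0.0807]
tool_rot: [0.008, 1.0, 0.001, 0.0]
force: [-0.3, 5.6, 3.6]
finger_gap: 0.001
gripper_force: 2.9
```

Run:
```python
from h import *
go(0,137,.082);print(manip.sense()["force"])
```

```text
t 15.2 pos [0.5654 0.2068 0.0807] board [ -0.4 135.8] gap 0.1 turn 0.33 tilt [0.0003 0.0024]
move cm [-0.05  0.12 -0.13]
[-0.33958747  5.64361836  3.62003543]
```

carry_out(targets=[[[0, -0.2, -0.2, 0, 0, 0, 0], [0, -0.4, -0.2, 0, 0, 0, 0], [0, -0.6, -0.2, 0, 0, 0, 0], [0, -0.6, -0.2, 0, 0, 0, 0]]])

```text
t: 15.53
tcp_pos: [0.5653, 0.2064, 0.0817]
tool_rot: [0.01, 1.0, 0.006, 0.001]
force: [0.7, 24.8, -4.6]
finger_gap: -0.001
gripper_force: 12.3
```

carry_out(targets=[[[0, -0.2, 0, 0, 0, 0, 0], [0, -0.2, 0, 0, 0, 0, 0], [0, 0.5, 0, 0, 0, 0, 0], [0, 1.5, 0, 0, 0, 0, 0], [0, 2, -3, 0, 0, 0, 0], [0, 2, -6, 0, 0, 0, 0], [0, 1, -9, 0, 0, 0, 0], [3, -2, -10, 0, 0, 0, 2], [6, -5, -10, 0, 0, 0, 5], [9, -8, -10, 0, 0, 0, 8.5], [12, -11, -10, 0, 0, 0, 8.5], [12.5, -11.5, -10, 0, 0, 0, 8.5]]])

```text
t: 16.53
tcp_pos: [0.4319, 0.0842, 0.1818]
tool_rot: [0.008, 1.0, -0.001, -0.004]
force: [0.5, -0.0, 0.7]
finger_gap: 0.709
gripper_force: 0.0
```

Run:
```python
from h import *
go(-130,20,.06)
```

```text
t 16.53 pos [0.4319 0.0842 0.1818] board [-131.2   10.3] gap 60.3 turn 0.31 tilt [-0.009  -0.0012]
move cm [-0.23  0.98 12.17]
```

carry_out(targets=[[[0, 1, 3, 0, 0, 0.3, 8.5], [0, 1, 6, 0, 0, 0.3, 8.5], [0, 1, 9, 0, 0, 0.3, 8.5], [0, 1, 12, 0, 0, 0.3, 8.5], [0, 1, 12, 0, 0, 0.3, 8.5], [-1, 1, 12, 0, 0, 0.3, 8.5], [-1.8, 1, 12, 0, 0, 0.3, 8.5], [-2.3, 1, 12, 0, 0, 0.3, 8.5], [-2.6, 1, 12, 0, 0, 0.3, 8.5], [-2.9, 1, 12, 0, 0, 0.3, 8.5], [-3.2, 1, 12, 0, 0, 0.3, 8.5], [-3.2, 1, 12, 0, 0, 0.3, 8.5]]])

```text
t: 17.53
tcp_pos: [0.4679, 0.0965, 0.0633]
tool_rot: [0.01, 1.0, 0.0, -0.003]
force: [-4.8, 0.3, 4.2]
finger_gap: 1.001
gripper_force: 2.9
```

Run:
```python
from h import *
go(-95,20,.06)
```

```text
t 17.53 pos [0.4679 0.0965 0.0633] board [-95.5  23.4] gap 85.1 turn 0.16 tilt [-0.0058  0.0001]
move cm [-0.06 -0.34  0.33]
```

carry_out(targets=[[[-0.2, 0, 0, 0, 0, 0, 8.5], [-0.4, 0, 0, 0, 0, 0, 8.5], [-0.6, 0, 0, 0, 0, 0, 8.5], [-0.6, 0, 0, 0, 0, 0, 8.5]]])

```text
t: 17.87
tcp_pos: [0.4678, 0.0966, 0.063]
tool_rot: [0.01, 1.0, 0.0, -0.009]
force: [-14.5, -1.0, 11.7]
finger_gap: 0.996
gripper_force: 7.3
```

Run:
```python
from h import *
go(-95,20,.06)
```

```text
t 17.87 pos [0.4678 0.0966 0.063 ] board [-95.6  23.5] gap 84.7 turn 0.13 tilt [-0.0184  0.0004]
move cm [-0.07 -0.35  0.29]
```

carry_out(targets=[[[1.5, 0, 0, 0, 0, 0, 8.5], [3, 0, -2, 0, 0, 0, 8.5], [3, 0, -6, 0, 0, 0, 8.5], [3, 0, -10, 0, 0, 0, 8.5], [0, 0, -13, 0, 0, 0, 8.5], [-4, -1, -15, 0, 0, 0, 8.5], [-8, -2, -16, 0, 0, 0, 8.5], [-11, -2, -16, 0, 0, 0, 8.5], [-11, -2, -16, 0, 0, 0, 8.5], [-11, -2, -16, 0, 0, 0, 8.5]]])

```text
t: 18.7
tcp_pos: [0.5883, 0.0735, 0.2235]
tool_rot: [0.01, 1.0, -0.0, 0.002]
force: [-0.4, -1.0, 0.2]
finger_gap: 0.997
gripper_force: 0.0
```

Run:
```python
from h import *
import pickle
go(0,0,.22)
c=cams.camera_info("wrist");im=cams.snapshot("wrist")[:,:,::-1]
pickle.dump(c,open("w8.pkl","wb"));cv2.imwrite("pics/w8raw.png",im)
cv2.imwrite("pics/w8.png",cv2.resize(im[40:320,150:523],(800,600),interpolation=cv2.INTER_CUBIC))
```

```text
t 18.7 pos [0.5883 0.0735 0.2235] board [25.4  3. ] gap 84.7 turn 0.06 tilt [ 0.0036 -0.0001]
move cm [ 2.54 -0.3   0.34]
```

View pics/w8.png

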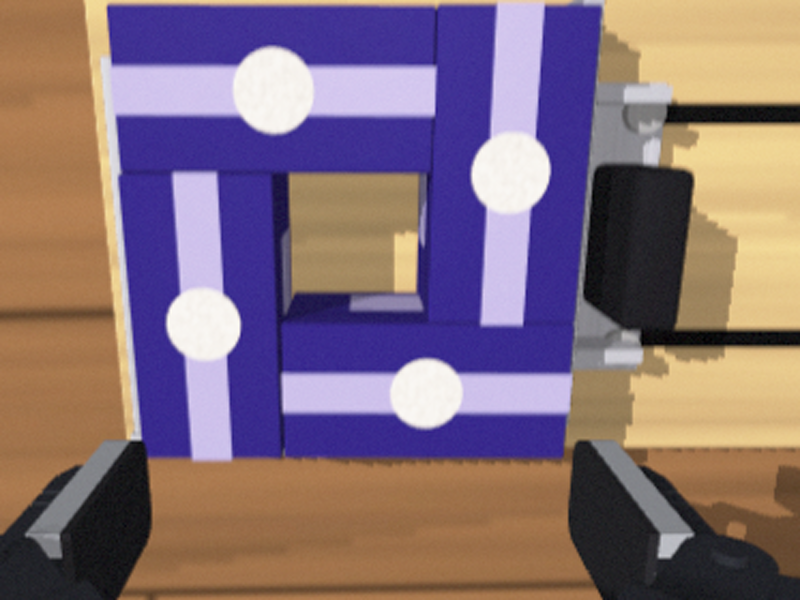

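The pinwheel is closed up: front edges are at row ~5–8, discs at (273,90), (511,172), (203,325) and (426,394), with the square gap in the middle. Numeric check next.

Run:
```python
from h import *
import pickle
c=pickle.load(open("w8.pkl","rb"))
px=lambda u,v:((u+.5)/2.1448-.5+150,(v+.5)/2.1429-.5+40)
for n,u,v,z in(("out",273,90,.088),("last",511,172,.088),("side",203,325,.088),("back",426,394,.088),("oFL",108,7,.088),("oFR",435,9,.088),("lFL",438,5,.088),("lFR",602,7,.088),("lBR",574,324,.088),("oBL",120,172,.088),("oBR",432,172,.088),("gripF",692,170,.094),("gripB",676,331,.094)):
    print(n,np.round(toB(onz(c,*px(u,v),z)),1))
```

```text
out [-57. -27.]
last [-29.3  57.2]
side [ 27.5 -56.3]
back [55.2 29. ]
oFL [-83.5 -81.8]
oFR [-83.   28.4]
lFL [-84.2  29.4]
lFR [-83.7  84.6]
lBR [26.9 84.3]
oBL [-29.2 -82.6]
oBR [-29.3  28.9]
gripF [-30.4 119. ]
gripB [ 28.  120.5]
```

```bash
python3 -c "
from station import sign_off
print(sign_off())"
```

```text
the job is handed in; nothing more can be done
None
```

The pinwheel layer is finished and handed in at about 19 s of the 58 s allowed: in the last camera check all four cartons were within about 1 mm of their places, lined up along the open front, with the square gap in the middle, the slide pushed until it stalled at its end stop, and the jar and can left alone.

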